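# Filter behind the tin

## Robot

A 6-joint arm with a two-finger parallel gripper is mounted at the origin on the work surface. World frame = base frame: x ahead of the robot, y to its left, z up, the work surface at z = 0. Lengths are in mm, angles in rad, forces in N, time in s.
With the tool pointing down it reaches from about 275 to 750 mm from the base axis. Payload 10.2 kg.
Tool frame: the origin (TCP) lies at the very end of the fingers, on their centre line; the grasp point (between the pads) lies 19 mm behind it; z points along the fingers, y is the line along which they close (so a half turn about z gives the same grasp; the last joint's range is limited). The gripper opens to 85 mm and grips with 20 to 120 N. Pads are 22 mm wide; open, the fingers measure 114 mm over their backs; the gripper's body (76 mm by 85 mm) begins 54 mm behind the grasp point. The pads swing forward as they close: fully open they stand 13 mm farther back than shut.
Start: joints at [1.124, 0.313, 1.498, -0, 1.331, -0.223], TCP at [116.529, 511.91, 231.294] pointing down, gripper open.
Joint ranges: [-2.94, 2.94], [-0.97, 2.17], [0.19, 2.56], [-1.23, 4.37], [0.02, 3.11], [-2.88, 2.88]. Speed limits (rad/s): [2.39, 2.39, 3.01, 3.14, 3.14, 3.14].

## Interface

Orientations are given as a unit quaternion [w, x, y, z].
In Python, from rig import monitor, eyes, job gives the robot as it stands. The module is installed in compiled form; this text tells all that it offers.
- The arm moves only by the tool send_rows, never from a script. Its argument "targets" is one flat list of numbers, 7 for each row, row after row: the turn, a rotation vector about the tool's x, y, z in degrees, then the shift along the tool's x, y, z in units of 60 mm (1.0 is 60 mm), then the opening, from -1 (shut) to 1 (fully open), so that 0 is half open. A call has 1 to 5 rows; each row shifts and turns the commanded pose from where the row before left it, along the tool's axes as they then stand; what a row does not reach is not made up. A row lasts 1/8 s, in which the tool goes at most 62.5 mm and 10.7 degrees, less where a joint would pass 70% of its speed; a pose out of reach is approached as far as the arm can. A call is refused whole if a number of a shift passes 1 or a number of a turn 10.7, either way. A call with a gripper value outside its range is refused whole. The fingers move at their own pace and stop on an object; "newtons" is the grip in N (left out, the last holds). Time passes only in rows, so rows that do not move let the fingers close. It gives the time, the measured TCP pose, the force, the opening and the grip force at its end, in the units of the state.
- monitor.sense(): the state, without advancing time (a new reading comes with each control period).
- eyes.capture(name): name is "scene" or "top" or "wrist"; returns a dict with "img" (480x640x3 uint8, red, green, blue), "K" (3x3 intrinsics, pixels), "distortion" ([k1, k2, p1, p2, k3] as OpenCV has them; the pictures are not rectified), "R" (3x3) and "t" (3): a world point X has camera coordinates R X + t. Camera axes: x right, y down, z forward; pixel columns grow to the right and rows downward; lengths in mm; the calibration is good to about 2 mm. A picture is of the moment at which its call begins. There is no depth.
- job.finish_job(): hands the job in; it is judged then, once.
The state is a dict: "time_s": time; "joints": joint angles; "dq": joint speeds; "tau": joint torques, N m; "eef_pos": TCP position; "ee_rot": TCP orientation; "force": force on the tool from outside, world axes, zero at the start; "wrist_torque": the same for the moment, N m; "grip_width": opening from 0.0 (shut) to 1.0 (fully open); "grip_force": force on a finger pad.
Only numpy, scipy, OpenCV 4.12 (cv2) and the standard library are available. Lean on these libraries where they do the work, as an engineer would, in place of code of your own. Each camera call takes 0.05 s, during which the arm holds its last target. There are 200 camera calls.

## Task

The amber filter in the drawer sits behind the tall aluminium tin. Move the tin aside into the spare well at the end of the front row, lay the amber filter flat in the blue side bin without dropping it, then stand the tin back upright in the well it came from.

Things in the scene. Friction and masses are not known exactly. Their poses are not given: they have to be found in the camera images.
- tin: Open aluminium tin, an upright cylinder 62 mm across, 92 mm tall, 60 to 130 g. Origin: centre of its underside. It stands in one of the four left front wells (round, 70 mm across, 7 mm deep), 69 mm in front (robot's side) of the amber filter, in the way of a gripper that goes for it. The other front wells hold lens caps and the tin's lid, up to 6 mm above the liner.
- filter_amber: Round filter with an amber (orange) top and black rim, lying flat: a disc 52 mm across, 20 mm thick, 30 to 65 g. Origin: centre of its underside. It lies in a back-row well (58 mm across, 7 mm deep), so 13 mm stand above the liner. The other back wells hold equal discs with green, blue and pale tops, 90 mm apart along the row.
- bin (a point): Centre of the inner floor of the fixed, empty blue bin on the drawer's left (+y) side, 12 mm above the table. Axes: y along the rows of wells, x from the drawer's front to its back, z up. Floor 160 mm (x) by 130 mm (y); walls 4 mm thick rise 41 mm above it, the outer one leaning outwards.
- spare_well (a point): Centre of the floor of the empty spare well, last of the front row at the right (-y) end: 70 mm across, 7 mm deep. All well floors are 21 mm, the liner's top 28 mm above the table. Axes as the bin's. All fixed: drawer sides 45 mm high, front panel 70 mm high and 79 mm before the front row's centre line, cabinet 112 mm high, about 125 mm behind the back row's centre line.
Mind the look-alikes: they are no part of the job. What is shaped like the tin but purple is not meant.

How it is judged:
By the outcome, as a careful person would: the job done as asked, in the order asked, and still so for the second after the job is handed in, with the robot touching nothing.
It also fails if it takes over 66 s, if anything falls off the work surface, if the arm or the gripper's body presses on something with over 40 N, if the wrist force passes 120 N, or if a joint passes its speed limit or range.

## Working session

There is one attempt and no reset: what is moved stays moved. The work goes in short steps, Python scripts to look and compute and a tool call to move; the robot and the scene stay as the last step left them, time stands still between calls to the robot, and variables do not carry over. Pictures are saved under pics/ and viewed, at most 10 in all, crops included, and the job is handed in when it is done.

Besides the shell and the picture viewer there is one more tool, called by a JSON object that holds its "op" and its "data". send_rows: Moves the arm, as the interface text tells. Its arguments: {"type":"object","properties":{"targets":{"type":"array","items":{"type":"number"}},"newtons":{"type":"number"}},"required":["targets"]}

```bash
mkdir -p pics; ls
python3 - <<'E'
from rig import monitor, eyes
import cv2,pickle,numpy as np
s=monitor.sense();print(s)
d={n:eyes.capture(n) for n in("scene","top")}
pickle.dump(d,open('a.pkl','wb'))
for n in d:
    cv2.imwrite(f'pics/{n}0.png',d[n]['img'][...,::-1]);print(n,-d[n]['R'].T@d[n]['t'],d[n]['R'],d[n]['K'][0],d[n]['distortion'])
E
```

```text
pics
{'time_s': 0.0, 'joints': array([ 1.12360407e+00,  3.13455397e-01,  1.49848136e+00,  9.90050163e-06,
        1.33096923e+00, -2.23373220e-01]), 'dq': array([-0.00099535,  0.00032912,  0.00042328,  0.00127154,  0.0001954 ,
       -0.00076303]), 'tau': array([-7.61497608e-05, -4.12244332e+01, -2.59760177e+01, -5.67476161e-05,
        3.74759300e-03, -3.20469360e-05]), 'eef_pos': array([116.40439899, 511.66048128, 230.71563978]), 'ee_rot': array([-2.20607188e-04,  1.11677225e-01,  9.93744316e-01, -6.18519800e-04]), 'force': array([-0.35775159, -0.17595074, -0.24681943]), 'wrist_torque': array([ 0.06444628,  0.0031593 , -0.00565212]), 'grip_force': 0.0, 'grip_width': 0.9998741508859208}
scene [1008.94108267  225.5582213   678.99087682] [[-3.10329967e-01  9.50628894e-01  1.33337427e-04]
 [ 6.91152700e-01  2.25721035e-01 -6.86555140e-01]
 [-6.52689250e-01 -2.12966478e-01 -7.27077728e-01]] [447.37164699   0.         323.58343353] [-0.01128393  0.          0.          0.          0.        ]
top [292.22364779  58.92885975 935.03160577] [[-0.14357277 -0.98963766  0.00204037]
 [-0.96929391  0.14020486 -0.2020196 ]
 [ 0.19964013 -0.03098223 -0.97937935]] [516.46977296   0.         320.74001824] [-0.02318796  0.          0.          0.          0.        ]
```

View pics/top0.png

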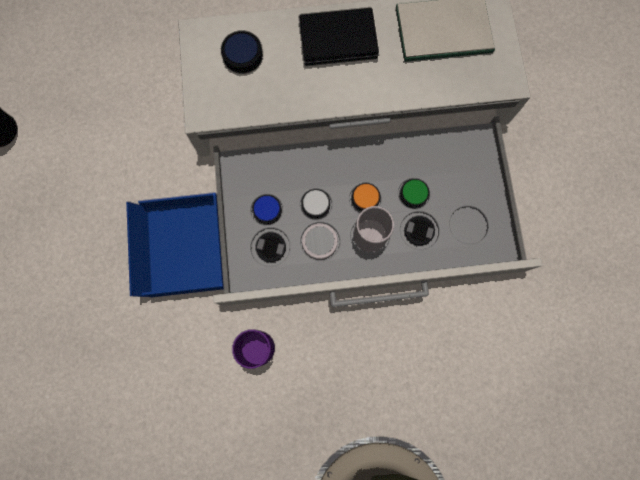

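View pics/scene0.png

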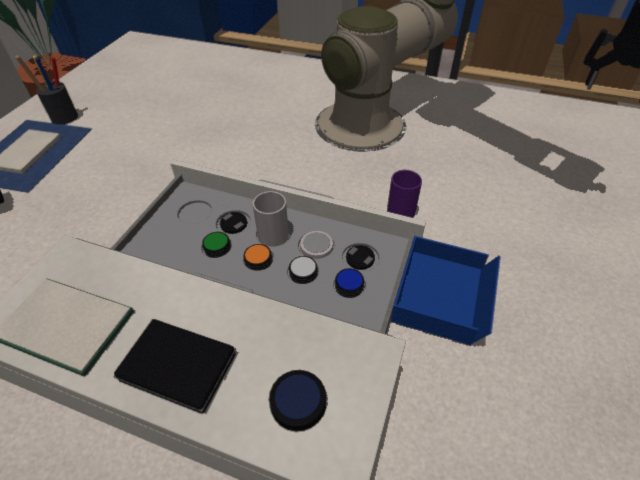

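```bash
cat > h.py <<'E'
import cv2,numpy as np
def ray(c,uv,z):
    p=cv2.undistortPoints(np.float64(uv).reshape(-1,1,2),c['K'],np.array(c['distortion']))[:,0]
    d=np.c_[p,np.ones(len(p))]@c['R']; o=-c['R'].T@c['t']
    return o+d*((z-o[2])/d[:,2])[:,None]
def proj(c,X):
    return cv2.projectPoints(np.float64(X).reshape(-1,1,3),cv2.Rodrigues(c['R'])[0],c['t'],c['K'],np.array(c['distortion']))[0][:,0]
def blob(c,lo,hi,box=(0,0,640,480)):
    h=cv2.cvtColor(c['img'],cv2.COLOR_RGB2HSV); m=cv2.inRange(h,lo,hi)
    k=np.zeros_like(m);x0,y0,x1,y1=box;k[y0:y1,x0:x1]=1
    n,l,s,ce=cv2.connectedComponentsWithStats(m*k); i=1+np.argmax(s[1:,4]); return ce[i],s[i],(l==i).astype(np.uint8)
E
python3 - <<'E'
import pickle,numpy as np,cv2
from h import *
d=pickle.load(open('a.pkl','rb'))
hs={'amber':((5,150,100),(22,255,255)),'green':((50,120,50),(80,255,255)),'blue':((112,180,60),(130,255,255)),'pale':((0,0,140),(180,60,255))}
bx={'top':{'amber':(345,175,390,215),'green':(395,170,440,215),'blue':(245,185,290,230),'pale':(298,185,333,219)},
'scene':{'amber':(240,240,275,270),'green':(200,230,232,256),'blue':(332,262,368,300),'pale':(286,254,320,284)}}
for n in d:
  P={}
  for k in hs:
    ce,s,m=blob(d[n],*hs[k],bx[n][k]); P[k]=ray(d[n],ce,41)[0]
    print(n,k,ce.round(1),s,P[k].round(1), 'diam',(2*np.sqrt(s[4]/np.pi)))
  v=P['green']-P['blue'];print('yaw',np.degrees(np.arctan2(v[0],-v[1])),np.linalg.norm(v))
c=d['top']
print('spare',ray(c,[468.5,224.5],28)); 
print('tinrim',ray(c,[374.5,224],113))
# bin
h=cv2.cvtColor(c['img'],cv2.COLOR_RGB2HSV)
print('bin pts z12',ray(c,[[150,205],[217,200],[222,285],[150,293]],12).round(1))
for n,b in(('top',(115,150,640,310)),('scene',(100,150,510,350))):
  x0,y0,x1,y1=b; im=d[n]['img'][y0:y1,x0:x1]
  g=cv2.LUT(im,(255*(np.arange(256)/255)**.6).astype(np.uint8))
  f=790/(x1-x0); cv2.imwrite(f'pics/{n}1.png',cv2.resize(g,None,fx=f,fy=f,interpolation=cv2.INTER_CUBIC)[...,::-1]);print(f)
E
```

```text
scene amber [256.7 253.7] [245 245  24  19 363] [536.  -59.8  41. ] diam 21.498510523728477
scene green [215.2 240.9] [203 233  25  17 332] [ 531.5 -148.4   41. ] diam 20.56004690782767
scene blue [349.3 279.3] [337 269  26  21 423] [539.6 120.3  41. ] diam 23.207333483685147
scene pale [302.6 266. ] [291 257  24  19 354] [537.   31.4  41. ] diam 21.23032733700184
yaw -1.7137198447485116 268.76952591919013
top amber [365.8 195.4] [354 184  25  24 484] [536.3 -60.1  41. ] diam 24.824341676101277
top green [415.  191.5] [403 180  25  25 495] [ 530.9 -149.1   41. ] diam 25.104851615652017
top blue [266.1 207.7] [254 196  25  24 473] [539.4 119.9  41. ] diam 24.54062559633988
top pale [315.4 201.9] [304 190  24  24 454] [537.3  31.2  41. ] diam 24.04268606686374
yaw -1.8078880035781375 269.07947676840723
spare [[ 459.62974371 -236.86394904   28.        ]]
tinrim [[466.78011962 -56.83530506 113.        ]]
bin pts z12 [[583.3 334.2  12. ]
 [575.  210.2  12. ]
 [416.8 217.6  12. ]
 [420.8 346.8  12. ]]
1.5047619047619047
1.9268292682926829
```

View pics/top1.png

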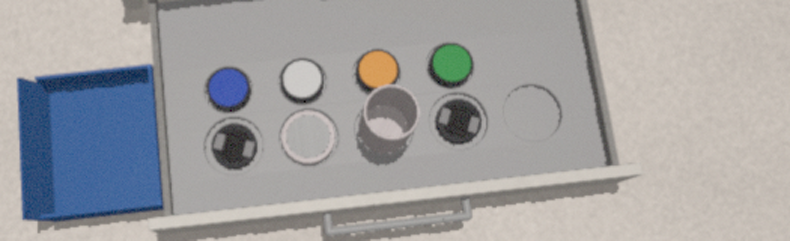

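The crop shows the bin's floor corners at the left (full-image about (147,205) and (148,291)), the tin rim at (374,224), and the spare well at (468,225). Both views agree to about 1 mm. Amber is at (536,-60), the tin at (467,-57), the spare well at (460.5,-237) and the bin at about (500,275). The row spacing is 89.7 mm and the row yaw is -1.8°, as they should be.

{"op": "send_rows", "data": {"targets": [0,0,-10.7,0,0,0,1,0,0,0,-0.44,-0.66,0,1,0,0,0,-0.44,-0.66,0,1,0,0,0,-0.44,-0.66,0,1,0,0,0,-0.44,-0.66,0,1], "newtons": 30}}

```text
time_s: 0.72
eef_pos: [216.6, 348.3, 231.1]
ee_rot: [-0.0, 0.018, 1.0, -0.0]
force: [0.6, 0.5, 0.6]
grip_width: 0.999
grip_force: 0.0
```

{"op": "send_rows", "data": {"targets": [0,0,0,-0.44,-0.66,0,1,0,0,0,-0.44,-0.66,0,1,0,0,0,-0.44,-0.66,0,1,0,0,0,-0.44,-0.66,0,1,0,0,0,-0.44,-0.66,0,1]}}

```text
time_s: 1.35
eef_pos: [341.2, 145.5, 231.3]
ee_rot: [0.0, 0.019, 1.0, 0.0]
force: [0.9, 0.1, 0.1]
grip_width: 0.999
grip_force: 0.0
```

{"op": "send_rows", "data": {"targets": [0,0,0,-0.44,-0.66,0,1,0,0,0,-0.44,-0.66,0,1,0,0,0,-0.44,-0.66,0,1,0,0,0,-0.44,-0.66,0,1,0,0,0,0,0,0,1]}}

```text
time_s: 1.98
eef_pos: [441.2, -17.3, 230.7]
ee_rot: [-0.001, 0.02, 1.0, 0.0]
force: [-0.2, 0.5, 0.3]
grip_width: 1.001
grip_force: 0.0
```

{"op": "send_rows", "data": {"targets": [0,0,0,-0.45,-0.65,0,1,0,0,0,0,0,0.6,1,0,0,0,0,0,0.6,1,0,0,0,0,0,0,1,0,0,0,0,0,0,1]}}

```text
time_s: 2.6
eef_pos: [466.4, -55.0, 160.7]
ee_rot: [0.001, 0.018, 1.0, -0.0]
force: [0.9, -0.1, 0.8]
grip_width: 1.0
grip_force: 0.0
```

Run:
```python
from rig import monitor, eyes
from h import *
print(monitor.sense()['eef_pos'])
c=eyes.capture('wrist');cv2.imwrite('pics/w1.png',c['img'][...,::-1])
print(proj(c,[[467,-57.3,113],[466.5,-57,21]]))
```

```text
[466.42806005 -54.96061228 160.70340232]
[[315.6942306  271.06905073]
 [317.31019173 227.84814202]]
```

View pics/w1.png

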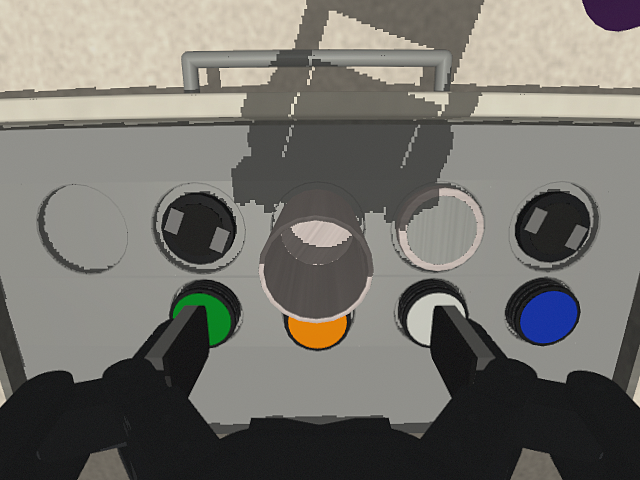

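The rim centre is at about (316,270), where the prediction puts it, so the tin's position is confirmed. The spare well is at (83,228), and the fingers are clear of the tin on both sides.

{"op": "send_rows", "data": {"targets": [0,0,0,0,-0.03,0.5,1,0,0,0,0,0,0.5,1,0,0,0,0,0,0.5,1,0,0,0,0,0,0,0,0,0,0,0,0,0,0]}}

```text
time_s: 3.28
eef_pos: [466.8, -57.3, 71.0]
ee_rot: [0.001, 0.018, 1.0, -0.0]
force: [0.7, 0.9, 0.2]
grip_width: 0.734
grip_force: 33.0
```

{"op": "send_rows", "data": {"targets": [0,0,0,0,0,0,0,0,0,0,0,0,0,0,0,0,0,0,0,0,0]}}

```text
time_s: 3.65
eef_pos: [466.7, -57.3, 70.5]
ee_rot: [0.001, 0.019, 1.0, -0.0]
force: [0.7, -1.1, 7.9]
grip_width: 0.732
grip_force: 33.5
```

{"op": "send_rows", "data": {"targets": [0,0,0,0,0,-0.2,0,0,0,0,0,0,-0.4,0,0,0,0,0,-0.3,-0.2,0,0,0,0,0,-0.5,0,0,0,0,0,0,-0.6,0,0]}}

```text
time_s: 4.28
eef_pos: [462.5, -142.6, 117.7]
ee_rot: [0.0, 0.018, 1.0, -0.0]
force: [1.6, -0.5, -1.3]
grip_width: 0.732
grip_force: 33.3
```

{"op": "send_rows", "data": {"targets": [0,0,0,0,-0.6,0,0,0,0,0,0,-0.6,0,0,0,0,0,0,-0.4,0,0,0,0,0,0,0,0,0,0,0,0,0,0,0,0]}}

```text
time_s: 4.9
eef_pos: [458.9, -236.6, 117.2]
ee_rot: [-0.0, 0.019, 1.0, 0.0]
force: [-0.4, -0.3, -0.8]
grip_width: 0.733
grip_force: 33.3
```

Run:
```python
from rig import monitor, eyes
from h import *
s=monitor.sense();print(s['eef_pos'],s['grip_width'],s['grip_force'],s['force'])
c=eyes.capture('wrist');t=eyes.capture('top');cv2.imwrite('pics/w2.png',c['img'][...,::-1])
cv2.imwrite('pics/w2.png',np.hstack([cv2.resize(c['img'],(400,300)),cv2.resize(t['img'][130:310,320:560],(400,300))])[...,::-1])
print(proj(c,[[460.5,-237,28],[466.5,-57,28]]))
```

```text
[ 458.92021896 -236.61148593  117.23179218] 0.7327469793764844 33.31749435514212 [-0.44331829 -0.26631737 -0.77094572]
[[319.3520608  249.71199762]
 [594.54467112 248.680119  ]]
```

View pics/w2.png

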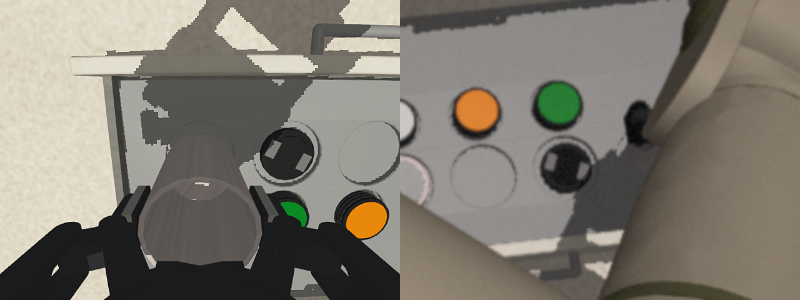

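Left half (wrist): the tin hangs upright between the pads, over the spare well. Right half (top crop): the emptied well shows its centre at about full-image (370,236), and the other things are undisturbed.

{"op": "send_rows", "data": {"targets": [0,0,0,-0.025,0,0.3,0,0,0,0,0,0,0.25,0,0,0,0,0,0,0.1,0,0,0,0,0,0,0.05,0,0,0,0,0,0,0,0]}}

```text
time_s: 5.62
eef_pos: [460.8, -237.0, 75.5]
ee_rot: [0.0, 0.018, 1.0, -0.0]
force: [0.1, -0.1, -2.1]
grip_width: 0.728
grip_force: 33.3
```

Run:
```python
from rig import eyes
from h import *
import pickle
c=eyes.capture('top'); print('tin well',ray(c,[369.8,236.2],28))
def circ(im,u,v):
    g=cv2.cvtColor(im,cv2.COLOR_RGB2GRAY)[v-30:v+30,u-30:u+30]
    g=cv2.resize(g,None,fx=4,fy=4,interpolation=cv2.INTER_CUBIC)
    r=cv2.HoughCircles(g,cv2.HOUGH_GRADIENT_ALT,1.5,400,param1=60,param2=.3,minRadius=64,maxRadius=90)
    return None if r is None else (r[0][:, :2]/4+[u-30,v-30],r[0][:,2]/4)
a=circ(c['img'],370,236);print(a)
if a: print(ray(c,a[0],28))
d=pickle.load(open('a.pkl','rb'))['top'];a=circ(d['img'],468,225);print(a)
if a: print(ray(d,a[0],28))
```

```text
tin well [[463.8863586  -56.76425998  28.        ]]
None
(array([[468.375, 225.75 ]]), array([18.94815], dtype=float32))
[[ 457.39105902 -236.17403112   28.        ]]
```

{"op": "send_rows", "data": {"targets": [0,0,0,0,0,0.05,0,0,0,0,0,0,0.04,0,0,0,0,0,0,0,0]}}

```text
time_s: 6.05
eef_pos: [460.8, -237.0, 70.5]
ee_rot: [0.0, 0.019, 1.0, -0.0]
force: [-2.4, 1.6, 6.7]
grip_width: 0.729
grip_force: 33.9
```

{"op": "send_rows", "data": {"targets": [0,0,0,0,0,0,1,0,0,0,0,0,0,1,0,0,0,0,0,0,1,0,0,0,0,0,-0.4,1,0,0,0,0,0,-0.6,1]}}

```text
time_s: 6.68
eef_pos: [460.3, -236.6, 129.9]
ee_rot: [-0.001, 0.019, 1.0, 0.001]
force: [0.4, -0.2, 0.7]
grip_width: 1.002
grip_force: 0.0
```

{"op": "send_rows", "data": {"targets": [0,0,0,0,0,-0.5,1,0,0,0,0,0.5,-0.1,1,0,0,0,-0.3,0.6,0,0.6,0,0,0,-0.5,0.7,0,0.6,0,0,0,-0.4,0.7,0,0.6]}}

```text
time_s: 7.3
eef_pos: [539.1, -88.4, 165.9]
ee_rot: [0.0, 0.019, 1.0, -0.0]
force: [0.1, -0.7, -0.4]
grip_width: 0.799
grip_force: 0.0
```

Run:
```python
from rig import monitor, eyes
from h import *
s=monitor.sense();p=s['eef_pos'];print(p,s['grip_width'],s['force'])
q=s['ee_rot'];ax=np.array(q[1:3])/np.hypot(q[1],q[2]); M=2*np.outer(ax,ax)-np.eye(2)
c=eyes.capture('wrist')
ce,st,m=blob(c,(5,150,100),(22,255,255)); a=ray(c,ce,41)[0]; print(ce,st,a)
print('tool xy units to amber',M.T@(np.array([536.2,-60])-p[:2])/60, M.T@(a[:2]-p[:2])/60)
t=eyes.capture('top')
cv2.imwrite('pics/t3.png',np.hstack([cv2.resize(c['img'],(400,300)),cv2.resize(t['img'][130:310,320:560],(400,300))])[...,::-1])
```

```text
[539.08350893 -88.42920118 165.92891005] 0.7989180890359318 [ 0.10152374 -0.66316526 -0.37528103]
[359.15645327 226.83053749] [ 328  197   63   60 2921] [535.60257146 -59.80872003  41.        ]
tool xy units to amber [0.06568374 0.47169977] [0.07575278 0.47451447]
```

View pics/t3.png

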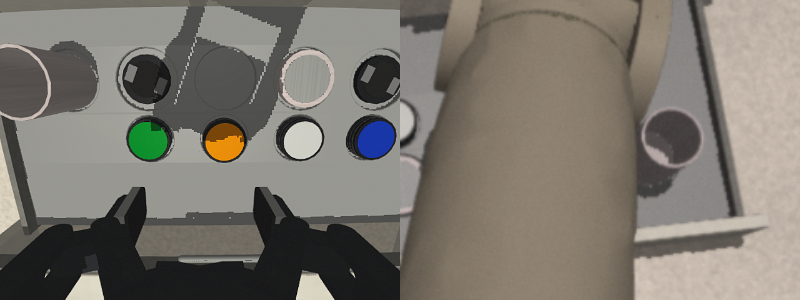

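The wrist half shows the amber disc unobstructed at about (224,140), with the empty well before it. The top half shows the tin standing in the spare well.

{"op": "send_rows", "data": {"targets": [0,0,0,0.07,0.47,0,0.6,0,0,0,0,0,0.8,0.6,0,0,0,0,0,0.8,0.6,0,0,0,0,0,0.5,0.6,0,0,0,0,0,0.15,0.6]}}

```text
time_s: 8.02
eef_pos: [534.1, -61.6, 29.5]
ee_rot: [-0.001, 0.019, 1.0, 0.0]
force: [0.3, -0.5, -0.1]
grip_width: 0.799
grip_force: 0.0
```

{"op": "send_rows", "data": {"targets": [0,0,0,0,0,0.08,0.6,0,0,0,0,0,0,0.6]}}

```text
time_s: 8.28
eef_pos: [535.5, -61.7, 26.9]
ee_rot: [0.001, 0.019, 1.0, -0.0]
force: [0.4, 0.6, 0.0]
grip_width: 0.798
grip_force: 0.0
```

{"op": "send_rows", "data": {"targets": [0,0,0,0,0.03,0,0.6,0,0,0,0,0,0,0,0,0,0,0,0,0,0,0,0,0,0,0,0,0,0,0,0,0,0,0,0], "newtons": 40}}

```text
time_s: 8.9
eef_pos: [535.5, -59.5, 27.1]
ee_rot: [0.001, 0.018, 1.0, -0.0]
force: [-1.8, 1.4, 6.9]
grip_width: 0.588
grip_force: 40.8
```

{"op": "send_rows", "data": {"targets": [0,0,0,0,0,-0.1,0,0,0,0,0,0,-0.2,0,0,0,0,0,0,-0.4,0,0,0,0,0,0,-0.5,0,0,0,0,0,0,0,0]}}

```text
time_s: 9.52
eef_pos: [536.3, -60.0, 100.6]
ee_rot: [0.002, 0.018, 1.0, -0.001]
force: [1.2, 0.5, -0.5]
grip_width: 0.592
grip_force: 41.6
```

Run:
```python
from rig import monitor, eyes
from h import *
s=monitor.sense();print(s['eef_pos'],s['grip_width'],s['grip_force'],s['force'])
c=eyes.capture('wrist');t=eyes.capture('scene')
cv2.imwrite('pics/w4.png',np.hstack([cv2.resize(c['img'],(400,300)),cv2.resize(t['img'][150:330,180:420],(400,300))])[...,::-1])
```

```text
[536.31564597 -59.9608126  100.59174067] 0.592261503133193 41.576199531555176 [ 1.23281333  0.47281427 -0.45124687]
```

View pics/w4.png

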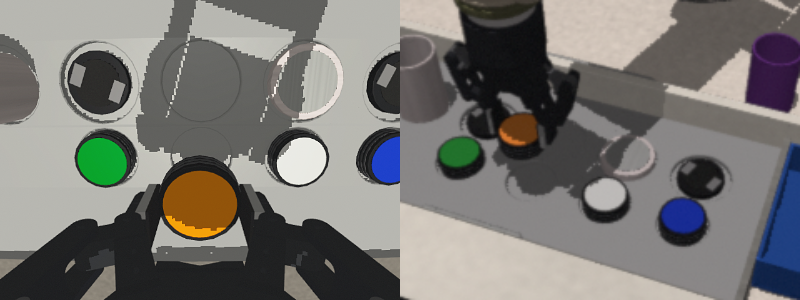

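The amber disc is held level between the pads at about (200,205), clear of its empty well.

{"op": "send_rows", "data": {"targets": [0,0,0,0,0,-0.5,0,0,0,0,0.1,0.4,0,0,0,0,0,0.2,0.7,0,0,0,0,0,0.2,0.7,0,0,0,0,0,0.2,0.7,0,0]}}

```text
time_s: 10.25
eef_pos: [497.7, 93.1, 127.0]
ee_rot: [-0.001, 0.019, 1.0, 0.0]
force: [0.9, -0.8, 0.3]
grip_width: 0.588
grip_force: 41.7
```

{"op": "send_rows", "data": {"targets": [0,0,0,0.1,0.7,0,0,0,0,0,0,0.7,0,0,0,0,0,0,0.7,0,0,0,0,0,0,0.6,0,0,0,0,0,0,0.3,0,0]}}

```text
time_s: 10.88
eef_pos: [498.8, 273.2, 126.9]
ee_rot: [-0.001, 0.018, 1.0, -0.0]
force: [0.9, -0.9, 0.0]
grip_width: 0.588
grip_force: 41.7
```

{"op": "send_rows", "data": {"targets": [0,0,0,0,0.06,0,0,0,0,0,0,0,0,0]}}

```text
time_s: 11.12
eef_pos: [499.6, 274.7, 127.8]
ee_rot: [-0.0, 0.019, 1.0, -0.0]
force: [0.4, -0.1, -0.2]
grip_width: 0.591
grip_force: 41.7
```

Run:
```python
from rig import monitor, eyes
from h import *
s=monitor.sense();p=s['eef_pos'];print(p,s['grip_width'],s['grip_force'],s['force'])
c=eyes.capture('wrist');im=c['img'].copy()
ex=np.array([.9995,-.0315]);ey=np.array([.0315,.9995]);b=np.array([500,275])
X=[[*(b+i*80*ex+j*65*ey),12] for i,j in((1,1),(1,-1),(-1,-1),(-1,1))]
cv2.polylines(im,[np.int32(proj(c,X))],True,(255,255,0),1)
cv2.imwrite('pics/w5.png',im[...,::-1])
```

```text
[499.56280901 274.71129987 127.79636189] 0.5909154892228766 41.742501854896545 [ 0.44825509 -0.09370316 -0.23605565]
```

View pics/w5.png

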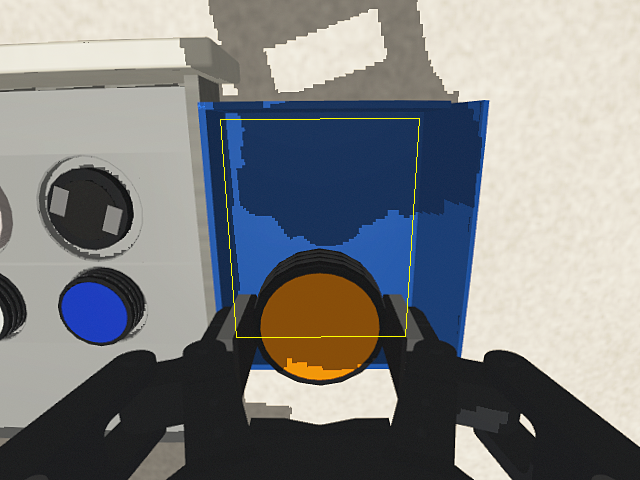

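The yellow predicted floor matches the bin's floor edges within a few mm (left edge about column 228, right about 418). The disc is inside it and still level.

{"op": "send_rows", "data": {"targets": [0,0,0,0,0.04,0.5,0,0,0,0,0,0,0.5,0,0,0,0,0,0,0.45,0,0,0,0,0,0,0.25,0,0,0,0,0,0,0.05,0]}}

```text
time_s: 11.8
eef_pos: [499.6, 277.4, 22.7]
ee_rot: [-0.0, 0.019, 1.0, -0.0]
force: [0.6, -0.2, -0.5]
grip_width: 0.593
grip_force: 41.7
```

{"op": "send_rows", "data": {"targets": [0,0,0,0,0,0.05,0,0,0,0,0,0,0,0]}}

```text
time_s: 12.05
eef_pos: [499.9, 278.0, 20.7]
ee_rot: [0.0, 0.019, 1.0, 0.0]
force: [0.8, -0.2, -0.9]
grip_width: 0.59
grip_force: 41.7
```

{"op": "send_rows", "data": {"targets": [0,0,0,0,0,0.02,0,0,0,0,0,0,0.02,0,0,0,0,0,0,0,0]}}

```text
time_s: 12.42
eef_pos: [499.8, 278.1, 18.1]
ee_rot: [0.0, 0.018, 1.0, 0.0]
force: [-1.4, -0.6, 4.4]
grip_width: 0.594
grip_force: 42.2
```

{"op": "send_rows", "data": {"targets": [0,0,0,0,0,0,0.3,0,0,0,0,0,0,0.5,0,0,0,0,0,0,0.5,0,0,0,0,0,-0.3,0.5,0,0,0,0,0,-0.5,0.5]}}

```text
time_s: 13.05
eef_pos: [499.4, 277.9, 66.7]
ee_rot: [-0.0, 0.019, 1.0, -0.0]
force: [0.3, 0.2, 1.0]
grip_width: 0.749
grip_force: 0.0
```

{"op": "send_rows", "data": {"targets": [0,0,0,0,0,-0.7,0.5,0,0,0,0,0,-0.7,1,0,0,0,0.1,0,-0.6,1,0,0,0,0.2,-0.5,0,1,0,0,0,0.1,-0.7,0,1]}}

```text
time_s: 13.68
eef_pos: [472.5, 206.6, 187.3]
ee_rot: [0.001, 0.018, 1.0, 0.0]
force: [0.2, -0.1, -0.7]
grip_width: 1.001
grip_force: 0.0
```

Run:
```python
from rig import monitor, eyes
from h import *
s=monitor.sense();p=s['eef_pos'];print(p,s['grip_width'],s['force'])
for n in('scene','top','wrist'):
    c=eyes.capture(n); ce,st,m=blob(c,(5,150,60),(22,255,255)); print(n,ce,st,ray(c,ce,32))
    if n=='top':t=c['img']
    if n=='scene':sc=c
# tin rim in scene view: expected pixel and edges
print(proj(sc,[[460.8,-237,113],[460.8,-237,67]]))
cv2.imwrite('pics/t6.png',np.hstack([cv2.resize(sc['img'][150:330,120:360],(400,300)),cv2.resize(t[130:310,110:350],(400,300))])[...,::-1])
```

```text
[472.47018257 206.62946706 187.2860531 ] 1.0009610956371877 [ 0.19604418 -0.10649378 -0.66987048]
scene [440.61830357 287.58928571] [428 277  27  22 448] [[500.42937693 277.59851667  32.        ]]Traceback (most recent call last):
  File "<stdin>", line 5, in <module>
  File "h.py", line 11, in blob
    n,l,s,ce=cv2.connectedComponentsWithStats(m*k); i=1+np.argmax(s[1:,4]); return ce[i],s[i],(l==i).astype(np.uint8)
                                                        ~~~~~~~~~^^^^^^^^^
    return _wrapfunc(a, 'argmax', axis=axis, out=out, **kwds)
    return bound(*args, **kwds)
ValueError: attempt to get argmax of an empty sequence
```

The scene view puts the amber disc flat at (500.4, 277.6, 32) in the bin. The top view is blocked by the arm. Going back for the tin.

{"op": "send_rows", "data": {"targets": [0,0,0,0,-0.7,0,1,0,0,0,0,-0.7,0,1,0,0,0,0,-0.7,0,1,0,0,0,0,-0.7,0,1,0,0,0,0,-0.7,0,1]}}

```text
time_s: 14.4
eef_pos: [465.3, -4.0, 186.8]
ee_rot: [0.001, 0.018, 1.0, -0.0]
force: [0.0, 0.5, 0.2]
grip_width: 0.999
grip_force: 0.0
```

{"op": "send_rows", "data": {"targets": [0,0,0,0,-0.7,0,1,0,0,0,0,-0.7,0,1,0,0,0,0,-0.7,0,1,0,0,0,0,-0.7,0,1,0,0,0,0,-0.3,0,1]}}

```text
time_s: 15.02
eef_pos: [458.4, -190.4, 186.5]
ee_rot: [0.0, 0.019, 1.0, -0.0]
force: [0.0, 0.3, 0.6]
grip_width: 1.002
grip_force: 0.0
```

{"op": "send_rows", "data": {"targets": [0,0,0,0,0,0,1,0,0,0,0,0,0,1]}}

```text
time_s: 15.28
eef_pos: [458.5, -187.6, 185.9]
ee_rot: [0.0, 0.018, 1.0, 0.0]
force: [-0.4, 0.2, -0.1]
grip_width: 1.004
grip_force: 0.0
```

Run:
```python
from rig import monitor, eyes
from h import *
s=monitor.sense();p=s['eef_pos'];print(p,s['grip_width'],s['force'])
c=eyes.capture('wrist');im=c['img'].copy();sc=eyes.capture('scene')
for q in proj(c,[[460.8+31*np.cos(a),-237+31*np.sin(a),113] for a in np.arange(0,6.3,.3)]): cv2.circle(im,tuple(map(int,q)),2,(255,0,0),-1)
cv2.imwrite('pics/w7.png',np.hstack([cv2.resize(im,(400,300)),cv2.resize(sc['img'][150:330,280:520],(400,300))])[...,::-1])
```

```text
[ 458.48485651 -187.5942265   185.89565545] 1.0041465974714234 [-0.44549762  0.22002392 -0.14933209]
```

View pics/w7.png

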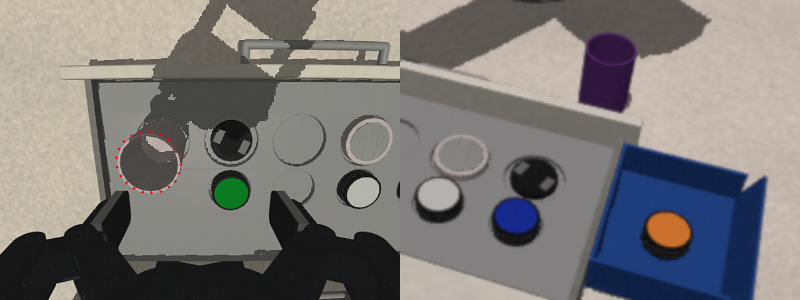

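Wrist half: the tin's rim falls on the predicted red circle at about (150,162), and its own well is empty at (300,139). Scene half: the amber disc lies flat in the bin at about (667,232).

{"op": "send_rows", "data": {"targets": [0,0,0,-0.07,-0.42,0,1,0,0,0,0,-0.4,0,1,0,0,0,0,0,0.5,1,0,0,0,0,0,0.5,1,0,0,0,0,0,0,1]}}

```text
time_s: 16.0
eef_pos: [460.1, -236.8, 124.4]
ee_rot: [-0.002, 0.018, 1.0, 0.001]
force: [0.2, 0.4, -0.6]
grip_width: 0.997
grip_force: 0.0
```

Run:
```python
from rig import monitor, eyes
from h import *
p=monitor.sense()['eef_pos'];print(p)
c=eyes.capture('wrist')
u=proj(c,[[466,-57,28]])[0];print(u)
x0=int(u[0])-75;y0=int(u[1])-75
r=proj(c,[[466+35*np.cos(a),-57+35*np.sin(a),28] for a in np.arange(0,6.3,.1)])
g=cv2.cvtColor(c['img'],cv2.COLOR_RGB2GRAY)[y0:y0+150,max(x0,0):x0+150]
h=cv2.HoughCircles(g,cv2.HOUGH_GRADIENT_ALT,1.5,10,param1=40,param2=.4,minRadius=30,maxRadius=60)
if h is not None:
  for q in h[0]: print(q, ray(c,[q[0]+max(x0,0),q[1]+y0],28).round(1))
```

```text
[ 460.07322936 -236.82104921  124.35383429]
[587.27500938 243.62690254]
[78.       72.       52.263393] [[463.5 -55.5  28. ]]
[66.       67.5      52.524883] [[460.1 -64.4  28. ]]
```

{"op": "send_rows", "data": {"targets": [0,0,0,0,0,0.5,1,0,0,0,0,0,0.4,1,0,0,0,0,0,0,1,0,0,0,0,0,0,0,0,0,0,0,0,0,0], "newtons": 30}}

```text
time_s: 16.68
eef_pos: [461.6, -238.6, 73.7]
ee_rot: [0.001, 0.018, 1.0, -0.001]
force: [-0.9, 1.4, 5.4]
grip_width: 0.734
grip_force: 31.9
```

{"op": "send_rows", "data": {"targets": [0,0,0,0,0,0,0,0,0,0,0,0,0,0,0,0,0,0,0,0,0]}}

```text
time_s: 17.05
eef_pos: [461.6, -238.6, 73.7]
ee_rot: [0.001, 0.018, 1.0, -0.001]
force: [-0.8, 1.4, 5.3]
grip_width: 0.732
grip_force: 31.9
```

{"op": "send_rows", "data": {"targets": [0,0,0,0,0,-0.2,0,0,0,0,0,0,-0.4,0,0,0,0,0,0.3,-0.2,0,0,0,0,0,0.5,0,0,0,0,0,0,0.6,0,0]}}

```text
time_s: 17.68
eef_pos: [463.6, -152.5, 120.2]
ee_rot: [0.0, 0.019, 1.0, -0.0]
force: [-0.4, 0.9, -1.8]
grip_width: 0.73
grip_force: 33.2
```

{"op": "send_rows", "data": {"targets": [0,0,0,0,0.6,0,0,0,0,0,0,0.6,0,0,0,0,0,0,0.4,0,0,0,0,0,0,0,0,0,0,0,0,0,0,0,0]}}

```text
time_s: 18.3
eef_pos: [467.3, -58.4, 119.9]
ee_rot: [0.0, 0.018, 1.0, -0.0]
force: [-0.1, -0.0, -1.2]
grip_width: 0.727
grip_force: 33.2
```

{"op": "send_rows", "data": {"targets": [0,0,0,0.015,0.015,0.3,0,0,0,0,0,0,0.25,0,0,0,0,0,0,0.1,0,0,0,0,0,0,0.04,0,0,0,0,0,0,0,0]}}

```text
time_s: 18.92
eef_pos: [466.7, -57.6, 78.6]
ee_rot: [0.0, 0.019, 1.0, -0.0]
force: [1.0, 0.5, -0.6]
grip_width: 0.733
grip_force: 33.2
```

{"op": "send_rows", "data": {"targets": [0,0,0,0,0,0.05,0,0,0,0,0,0,0.03,0,0,0,0,0,0,0,0]}}

```text
time_s: 19.3
eef_pos: [466.6, -57.3, 73.7]
ee_rot: [0.0, 0.018, 1.0, -0.0]
force: [-0.6, 0.3, 2.6]
grip_width: 0.731
grip_force: 33.5
```

Contact at the expected height, so the tin is seated. Releasing and retreating.

{"op": "send_rows", "data": {"targets": [0,0,0,0,0,0,1,0,0,0,0,0,0,1,0,0,0,0,0,0,1,0,0,0,0,0,-0.4,1,0,0,0,0,0,-0.6,1]}}

```text
time_s: 19.92
eef_pos: [465.9, -57.2, 133.6]
ee_rot: [-0.001, 0.019, 1.0, 0.0]
force: [0.3, -0.1, -0.2]
grip_width: 0.998
grip_force: 0.0
```

{"op": "send_rows", "data": {"targets": [0,0,0,0,0,-0.7,1,0,0,0,0,0,-0.7,1,0,0,0,0.5,0,0,1,0,0,0,0.6,0,0,1,0,0,0,0.3,0,0,1]}}

```text
time_s: 20.55
eef_pos: [381.2, -54.0, 217.5]
ee_rot: [0.0, 0.019, 1.0, -0.0]
force: [0.4, -0.2, 0.7]
grip_width: 1.0
grip_force: 0.0
```

Run:
```python
from rig import monitor, eyes
from h import *
s=monitor.sense();print(s['eef_pos'],s['force'])
c=eyes.capture('scene');im=c['img'].copy()
ce,st,m=blob(c,(5,150,60),(22,255,255),(400,240,500,340)); print(ce,ray(c,ce,32))
for z in(113,):
  for q in proj(c,[[466.6+31*np.cos(a),-57.3+31*np.sin(a),z] for a in np.arange(0,6.3,.4)]): cv2.circle(im,tuple(map(int,q.round())),0,(255,0,0),-1)
cv2.imwrite('pics/s8.png',cv2.resize(im[150:350,160:510],(790,451),interpolation=cv2.INTER_CUBIC)[...,::-1])
```

```text
[381.24333394 -53.98936434 217.51194248] [ 0.38767971 -0.21139725  0.71714562]
[440.6481069  287.59688196] [[500.42957762 277.65106219  32.        ]]
```

View pics/s8.png

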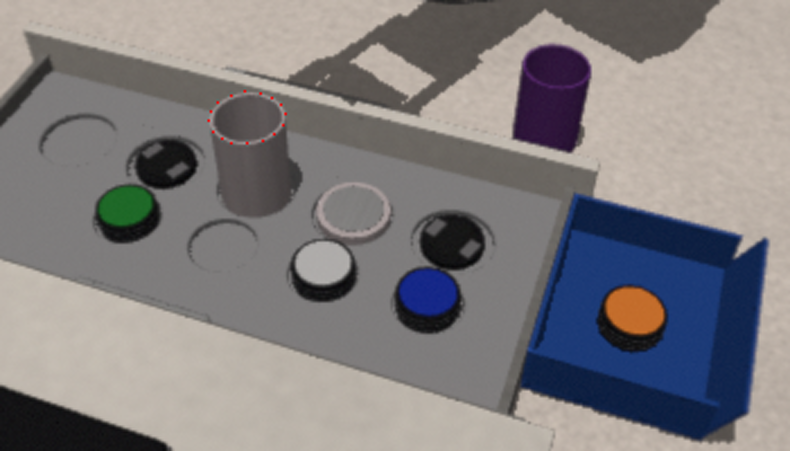

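The tin stands upright in its own well, its rim on the predicted circle at about (248,118). The amber disc lies flat in the bin at about (633,315), and nothing else has moved.

```bash
python3 -c "
from rig import job
print(job.finish_job())"
```

```text
the job is handed in; nothing more can be done
None
```

The job is handed in after about 21 s of robot time: the amber filter lies flat in the blue bin, and the tin stands upright in its original well after waiting in the spare well.

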